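# Clamp the jade bangle and start the infrared test

### The arm

A 6-joint arm with a two-finger parallel gripper is mounted at the origin on a cart in front of the work surface, level with it; the furniture and walls round the work are solid. World frame = base frame: x ahead of the robot, y to its left, z up, the work surface at z = 0. Lengths are in m, angles in degrees, forces in N, time in s.
With the tool pointing down it reaches from about 0.25 to 0.725 m from the base axis. Payload 9.7 kg.
Tool frame: the origin (TCP) lies midway between the tips of the shut fingers; the grasp point (between the pads) lies bot.hold_point_z behind it (bot.hold_point_z is the distance from the TCP to the grasp point, in m); z points along the fingers, y is the line along which they close (so a half turn about z gives the same grasp; the last joint's range is limited). The gripper opens to 85 mm and grips with 20 to 120 N. Pads are 22 mm wide; open, the fingers measure 114 mm over their backs; the gripper's body (76 mm by 85 mm) begins 54 mm behind the grasp point. The pads swing forward as they close: fully open they stand 13 mm farther back than shut.
Start: joints at [-75.057, 4.979, 10.078, 95.1, 0, 90], TCP at [0.142, -0.531, 0.231] pointing down, gripper open.
Joint ranges: [-179.16, 179.16], [-48.56, 103.87], [-65.8, 70.77], [-126.05, 130.52], [-82.76, 87.17], [-180, 180]. Speed limits (degrees/s): [127.2, 127.2, 147.25, 180, 180, 180].

### API

Orientations are given as [roll, pitch, yaw] about the fixed x, y, z axes, in that order (R = Rz(yaw) Ry(pitch) Rx(roll)).
In Python, from workcell import bot, camera, camera_model, ticket gives the robot as it stands.
- The arm moves only by the tool send_rows, never from a script. Its argument "targets" is text: rows parted by semicolons, each of 5 numbers parted by spaces: the shift along the tool's x, y, z in mm, then the turn about the tool's z in degrees, then the closure in counts, from 0 (fully open) to 255 (shut). A call has 1 to 20 rows; each row is the pose to reach, as a shift and turn from the pose commanded when the call began, along the tool's axes at that moment; what a row does not reach only later rows make up. A row lasts 1/8 s, in which the tool goes at most 62.5 mm and 10.7 degrees, less where a joint would pass 70% of its speed; a pose out of reach is approached as far as the arm can. A call with a gripper value outside its range is refused whole. The fingers move at their own pace and stop on an object; "newtons" is the grip in N (left out, the last holds). Time passes only in rows, so rows that repeat a pose let the fingers close. It gives the time, the measured TCP pose, the force, the opening and the grip force at its end, in the units of the state.
- bot.get_obs(): the state, without advancing time (a new reading comes with each control period).
- camera(name): name is "scene" or "top" or "wrist"; returns the picture (420x560x3 uint8, blue, green, red); there is no depth.
- camera_model(name): a dict with "K" (3x3 intrinsics, pixels), "dist_coeffs" ([k1, k2, p1, p2, k3] as OpenCV has them; the pictures are not rectified), "pose" (4x4, takes a point from camera to world coordinates); the wrist camera has in their place "T_tool_cam" (4x4, takes a point from camera to tool coordinates, whose origin is the TCP and whose axes are the flange's). Camera axes: x right, y down, z forward; pixel columns grow to the right and rows downward; lengths in m; the calibration is good to about 2 mm. A picture is of the moment at which its call begins: read the wrist's pose just before it. camera_model takes no time and is no camera call.
- ticket.job_done(): hands the job in; it is judged then, once.
The state is a dict: "time": time; "q": joint angles; "qd": joint speeds; "joint_efforts": joint torques, N m; "ee_pos": TCP position; "tcp_rot": TCP orientation; "wrist_force": force on the tool from outside, world axes, zero at the start; "torque": the same for the moment, N m; "opening": finger opening in m; "grasp_force": force on a finger pad.
Only numpy, scipy, OpenCV 4.12 (cv2) and the standard library are available. Lean on these libraries where they do the work, as an engineer would, in place of code of your own. Each camera call takes 0.05 s, during which the arm holds its last target. There are 200 camera calls.

### The job

Test the jade bangle for resin filling: swing the red-handled clamp arm of the infrared tester fully down, so that its sprung foot holds the bangle on the measuring window. Then, with the clamp down, turn the black start switch clockwise right to its stop and let go, so that it springs fully back. Leave the bangle where it lies on the stage and do not push the jewel tray, the jars or the caliper out of place.

Things in the scene. Friction and masses are not known exactly. Their poses are not given: they have to be found in the camera images.
- tester: low white instrument, 200 mm deep (x) x 260 mm wide (y), fixed to the desk, grey deck 72 mm above the desk; origin at the centre of its underside, x towards its back, y to its left, z up. Left half: round steel stage with the bangle, clamp block behind it. Right half: start switch in front; behind it a sloped display up to 105 mm high, starting 80 mm behind the switch's axis
- lever_hinge (a point): axis of the clamp arm's hinge, fixed on the tester, 65 mm behind and 55 mm left of the tester's middle, 101 mm above the desk; axes as the tester's, the hinge axis is y
- clamp_lever (a joint): angle of the clamp arm: 0 is fully shut, the arm lying level from the hinge towards the tester's front (-x); grows as the arm rises, 1.57 is upright, stop at 1.75. Starts between 1.0 and 1.45. The hinge is stiff (0.3 N m) and stays where left; over the last 0.05 rad the foot's spring adds up to 0.15 N m. Shutting takes about 5 N at the grip
- lever_grip (a point): a point on the axis of the arm's red grip, 100 mm from the hinge. The grip is a cylinder 18 mm thick that reaches from 77 to 123 mm from the hinge; the steel bar nearer the hinge is 12 mm wide and 10 mm thick. When the arm is shut the grip's top is 110 mm and its underside 92 mm above the desk
- clamp_foot: sprung rubber foot under the arm, 16 mm across, 55 mm from the hinge; its origin is the middle of its lower face. With the arm shut it presses the bangle down with about 3 N
- window (a point): middle of the dark measuring window in the stage, 10 mm behind and 55 mm left of the tester's middle, 75 mm above the desk
- bangle_center (a point): centre of the loose green jade bangle, a round ring 76 mm across outside, 56 mm inside and 10 mm thick, lying flat on the stage with the far side of its rim over the window, under the clamp's foot. The point is half-way up, 80 mm above the desk
- knob_grip (a point): point to grip on the axis of the black start switch, 45 mm in front and 72 mm right of the tester's middle, 103 mm above the desk; it turns with the switch: x runs along the bar grip, z is up. The bar is 56 mm long (x), 14 mm thick (y), and reaches from 82 to 114 mm above the desk; under it is a round skirt 60 mm across, whose top is 82 mm above the desk
- start_knob (a joint): turn of the start switch: 0 is home with the bar along the tester's x; grows clockwise seen from above, stop at 1.05. A spring turns it back to 0 when it is let go: 0.03 N m at home, 0.11 N m at the stop
- jewel_tray: black jewel tray with finger rings, 219 x 275 x 22 mm, at the left; origin under its centre
- stone_jar_1: glass jar with black cap, 39 mm across, 43 mm high, at the back; origin under its centre
- stone_jar_2: glass jar with black cap, 39 mm across, 43 mm high, at the back; origin under its centre
- caliper: steel caliper 206 mm long lying at the right; origin under its middle

How it is judged:
By the outcome, as a careful person would: the job done as asked, in the order asked, and still so for the second after the job is handed in, with the robot touching nothing.
It also fails if it takes over 56 s, if anything falls off the work surface, if the arm or the gripper's body presses on something with over 40 N, if the wrist force passes 120 N, or if a joint passes its speed limit or range.

## Working session

There is one attempt and no reset: what is moved stays moved. The work goes in short steps, Python scripts to look and compute and a tool call to move; the robot and the scene stay as the last step left them, time stands still between calls to the robot, and variables do not carry over. Pictures are saved under pics/ and viewed, at most 10 in all, crops included, and the job is handed in when it is done.

Besides the shell and the picture viewer there is one more tool, called after ">>>" as name(argument=value, ...), one argument or row to a line, values as JSON. send_rows: Moves the arm, as the interface text tells. Its arguments: {"type":"object","properties":{"targets":{"type":"string"},"newtons":{"type":"number"}},"required":["targets"]}

```bash
mkdir -p pics; ls; python3 - <<'E'
from workcell import bot,camera,camera_model
import cv2,numpy as np
np.set_printoptions(precision=4,suppress=True)
for n in("scene","top"):
    cv2.imwrite(f"pics/{n}0.png",camera(n)); m=camera_model(n);print(n,m["K"],m["dist_coeffs"],m["pose"])
print(camera_model("wrist")); print(bot.get_obs(),bot.hold_point_z)
E
```

```text
pics
scene [[527.8064   0.     279.9654]
 [  0.     527.8064 209.8809]
 [  0.       0.       1.    ]] [-0.0032  0.      0.      0.      0.    ] [[-0.4168 -0.418   0.8072 -0.5478]
 [-0.9089  0.1773 -0.3775  0.512 ]
 [ 0.0146 -0.891  -0.4538  0.7393]
 [ 0.      0.      0.      1.    ]]
top [[470.0443   0.     275.2999]
 [  0.     470.0443 214.8349]
 [  0.       0.       1.    ]] [0.0462 0.     0.     0.     0.    ] [[-0.0363 -0.9765  0.2125  0.3542]
 [-0.9993  0.0357 -0.0067 -0.0291]
 [-0.001  -0.2126 -0.9771  1.3207]
 [ 0.      0.      0.      1.    ]]
{'K': array([[378.205 ,   0.    , 279.4237],
       [  0.    , 378.205 , 206.8512],
       [  0.    ,   0.    ,   1.    ]]), 'dist_coeffs': array([-0.0646,  0.    ,  0.    ,  0.    ,  0.    ]), 'T_tool_cam': array([[ 0.0008, -0.9654, -0.2608,  0.0655],
       [ 1.    ,  0.0007,  0.0006, -0.0012],
       [-0.0004, -0.2608,  0.9654, -0.1428],
       [ 0.    ,  0.    ,  0.    ,  1.    ]])}
{'time': 0.1, 'q': array([-75.057 ,   5.0082,  10.0397,  95.0999,   0.    ,  89.9985]), 'qd': array([ 0.0143, -0.0549,  0.0186,  0.0392,  0.0604, -0.0272]), 'joint_efforts': array([  0.0015, -52.1561,  46.5655,   0.0159,   0.    ,   0.    ]), 'ee_pos': array([ 0.1418, -0.5312,  0.2307]), 'tcp_rot': array([-179.9316,   -0.    ,   14.9444]), 'wrist_force': array([-0.5878, -0.1925, -0.0431]), 'torque': array([-0.0646,  0.0019, -0.0242]), 'grasp_force': 0.0, 'opening': 0.08537876629741929} 0.0187
```

View pics/scene0.png

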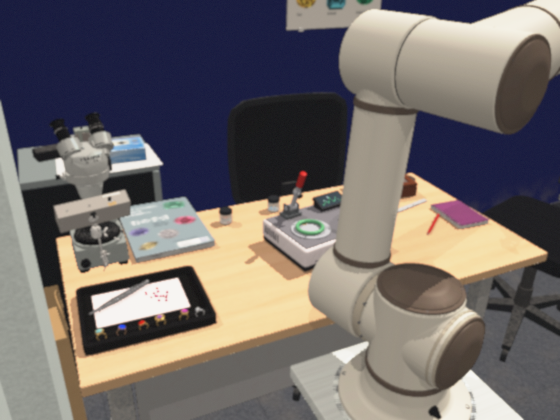

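View pics/top0.png

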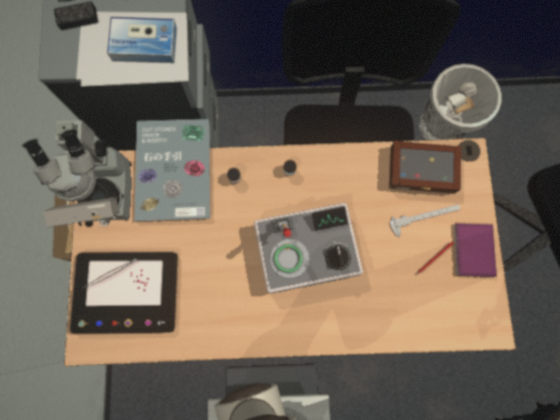

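Top view: tester with corners around (257,218), (347,205), (361,276) and (268,291), bangle at (290,258), switch at (337,257), red grip at (287,232). The scene view shows the arm nearly upright, with red at (301,180).

```bash
cat >h.py <<'E'
import cv2,numpy as np
from workcell import bot,camera,camera_model
from scipy.spatial.transform import Rotation as R
np.set_printoptions(precision=4,suppress=True)
def pose(n):
    m=camera_model(n)
    if n!="wrist": return m,m["pose"]
    o=bot.get_obs();T=np.eye(4);T[:3,:3]=R.from_euler("xyz",o["tcp_rot"],degrees=True).as_matrix();T[:3,3]=o["ee_pos"]
    return m,T@m["T_tool_cam"]
def ray(m,T,uv):
    p=cv2.undistortPoints(np.float64([[uv]]),m["K"],m["dist_coeffs"])[0,0]
    d=T[:3,:3]@[p[0],p[1],1];return T[:3,3],d/np.linalg.norm(d)
def plane(m,T,uv,z):
    c,d=ray(m,T,uv);return c+d*(z-c[2])/d[2]
def proj(m,T,P):
    Ti=np.linalg.inv(T);return cv2.projectPoints(np.float64(P).reshape(-1,3),cv2.Rodrigues(Ti[:3,:3])[0],Ti[:3,3],m["K"],m["dist_coeffs"])[0][:,0]
def tester(b,k):
    # bangle (nominal: x -0.010-0.033.. , y .055) not exact; returns nothing
    pass
E
python3 - <<'E'
from h import *
m,T=pose("top");I=cv2.imread("pics/top0.png")
hsv=cv2.cvtColor(I,cv2.COLOR_BGR2HSV);H,S,V=[hsv[...,i].astype(int) for i in range(3)]
roi=np.zeros(H.shape,bool);roi[200:295,250:368]=1
g=roi&(H>40)&(H<95)&(S>70)&(np.arange(420)[:,None]>235)
ys,xs=np.nonzero(g);print("green",len(xs),xs.min(),xs.max(),ys.min(),ys.max())
e=cv2.fitEllipse(cv2.convexHull(np.c_[xs,ys].astype(np.float32)));print(e,plane(m,T,e[0],.08))
r=roi&((H<8)|(H>172))&(S>130);ys,xs=np.nonzero(r);print("red",len(xs),xs.mean(),ys.mean())
# tester outline: non-wood
wood=(H>5)&(H<25)&(S>70)
M=(roi&~wood).astype(np.uint8);M=cv2.morphologyEx(M,cv2.MORPH_OPEN,np.ones((7,7)))
c=max(cv2.findContours(M,0,2)[0],key=cv2.contourArea);print(cv2.contourArea(c),cv2.minAreaRect(c))
# rectify points at z=.072
b=cv2.boxPoints(cv2.minAreaRect(c));P=np.array([plane(m,T,p,.072) for p in b]);print(b,P,np.linalg.norm(P-np.roll(P,1,0),axis=1))
s,Ts=pose("scene");J=cv2.imread("pics/scene0.png");h2=cv2.cvtColor(J,cv2.COLOR_BGR2HSV);
r=((h2[...,0]<8)|(h2[...,0]>172))&(h2[...,1]>130);r[:160]=0;r[215:]=0;r[:,:280]=0;r[:,320:]=0
ys,xs=np.nonzero(r);print("sred",len(xs),xs.mean(),ys.mean(),xs.min(),xs.max(),ys.min(),ys.max())
cv2.imwrite("pics/c1.png",np.hstack([cv2.resize(I[195:300,245:370],None,fx=3.2,fy=3.2,interpolation=2),cv2.resize(J[160:270,260:355],None,fx=3.054,fy=3.0546,interpolation=2)[:336]]))
E
```

```text
green 110 275 300 245 271
((287.649169921875, 258.08416748046875), (25.577978134155273, 26.146883010864258), 158.9236602783203) [ 0.5057 -0.066   0.08  ]
red 45 286.77777777777777 232.24444444444444
7009.0 ((307.7884826660156, 247.44232177734375), (74.52413177490234, 97.86194610595703), 78.69007110595703)
[[252.5    220.5   ]
 [348.4616 201.3077]
 [363.077  274.3846]
 [267.1154 293.5769]] [[ 0.6122  0.0247  0.072 ]
 [ 0.6562 -0.2388  0.072 ]
 [ 0.4565 -0.2633  0.072 ]
 [ 0.4155 -0.0086  0.072 ]] [0.1995 0.2671 0.2012 0.258 ]
sred 139 301.1870503597122 178.32374100719426 296 307 170 187
```

View pics/c1.png

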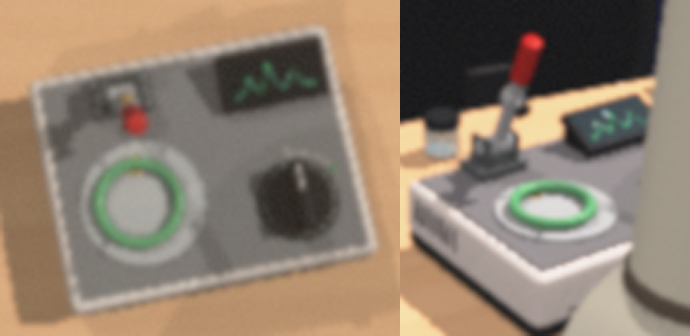

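The crop shows the deck corners at crop (35,85), (322,30), (374,247) and (78,308), with the arm raised and leaning slightly forward. I'll compute the tester pose from these.

```bash
python3 - <<'E'
from h import *
m,T=pose("top")
c=np.float64([[35,85],[322,30],[374,247],[78,308]])/3.2+[245,195]
P=np.array([plane(m,T,p,.072) for p in c])[:,:2]  # BL,BR,FR,FL
Q=np.array([[.1,.13],[.1,-.13],[-.1,-.13],[-.1,.13]])
z=(P-P.mean(0))@[1,1j];w=Q@[1,1j];a=np.angle((z*w.conj()).sum());o=P.mean(0)
print("origin",o,"yaw",np.degrees(a),"edges",np.linalg.norm(P-np.roll(P,1,0),axis=1))
Rz=np.array([[np.cos(a),-np.sin(a)],[np.sin(a),np.cos(a)]])
W=lambda x,y:o+Rz@[x,y]
hinge=W(.065,.055);print("hinge",hinge,"knob",W(-.045,-.072),"window",W(-.01,.055), "shutgrip",W(-.035,.055))
b=plane(m,T,(287.65,258.08),.08)[:2];print("bangle in tester",Rz.T@(b-o))
# grip point: ray closest in vertical plane of the arm
s,Ts=pose("scene")
for mm,TT,uv in((m,T,(286.78,232.24)),(s,Ts,(301.19,178.32))):
    c0,d=ray(mm,TT,uv)
    for th in(.9,1.,1.1,1.2,1.3,1.4,1.5):
        g=np.r_[W(.065-.1*np.cos(th),.055),.101+.1*np.sin(th)]
        print(th,proj(mm,TT,g)[0]-uv)
E
```

```text
origin [ 0.5351 -0.1226] yaw 9.213481790872232 edges [0.1901 0.249  0.1879 0.2493]
hinge [ 0.5905 -0.0579] knob [ 0.5022 -0.2008] window [ 0.5164 -0.0699] shutgrip [ 0.4918 -0.0739]
bangle in tester [-0.02    0.0605]
0.9 [ 2.2039 11.3137]
1.0 [1.5965 7.7179]
1.1 [0.9319 3.9409]
1.2 [0.2178 0.0287]
1.3 [-0.537  -3.9704]
1.4 [-1.3231 -8.0063]
1.5 [ -2.1308 -12.0283]
0.9 [ 6.2632 10.2862]
1.0 [4.452  7.0818]
1.1 [2.5135 4.121 ]
1.2 [0.4716 1.4361]
1.3 [-1.6492 -0.945 ]
1.4 [-3.8238 -2.9989]
1.5 [-6.0271 -4.7068]
```

>>> send_rows(
  targets="0 0 -30 0 0;30 -20 -60 0 0;70 -45 -69 1 0;110 -72 -69 2 0;150 -98 -69 3 0;190 -125 -69 4 0;230 -151 -69 5 0;270 -177 -69 5.7 0;310 -204 -69 5.7 0;350 -230 -69 5.7 0;390 -256 -69 5.7 0;425 -280 -69 5.7 0;449 -295 -69 5.7 0;449 -295 -69 5.7 0;449 -295 -69 5.7 0;449 -295 -69 5.7 0",
)

```text
time: 2.1
ee_pos: [0.499, -0.1313, 0.3004]
tcp_rot: [180.0, -0.0, 9.2]
wrist_force: [0.9, -0.9, 0.1]
opening: 0.0851
grasp_force: 0.0
```

```bash
python3 - <<'E'
from h import *
o=bot.get_obs();print(o["ee_pos"],o["tcp_rot"],o["q"])
m,T=pose("wrist");I=camera("wrist");cv2.imwrite("pics/w1.png",I);np.save("Tw1.npy",T)
E
```

```text
[ 0.499  -0.1313  0.3004] [179.9923  -0.0046   9.1788] [-14.7378   2.4601  15.2476 102.7803  -0.0052 156.0835]
```

View pics/w1.png

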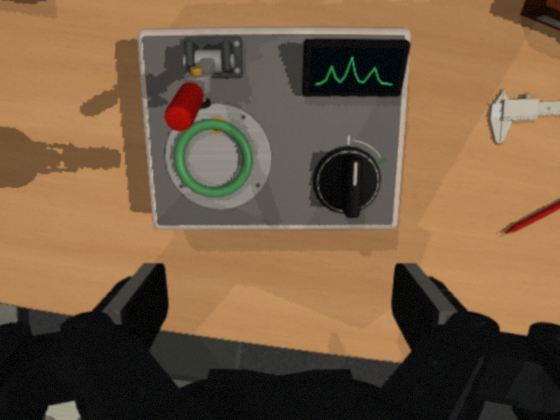

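Wrist view: deck corners near (141,31), (410,31), (397,229) and (154,229). The bangle is at (214,158), the switch skirt at (348,180) and the red grip at (185,106). The window shows amber at (215,125).

```bash
python3 - <<'E'
from h import *
m=camera_model("wrist");T=np.load("Tw1.npy");I=cv2.imread("pics/w1.png")
c=np.float64([[141,31],[410,31],[397,229],[154,229]])
P=np.array([plane(m,T,p,.072) for p in c])[:,:2]
print("edges",np.linalg.norm(P-np.roll(P,1,0),axis=1),P)
hsv=cv2.cvtColor(I,cv2.COLOR_BGR2HSV);H,S,V=[hsv[...,i].astype(int) for i in range(3)]
g=(H>40)&(H<95)&(S>90);g[:110]=0;g[210:]=0;g[:,:165]=0;g[:,262:]=0
ys,xs=np.nonzero(g);e=cv2.fitEllipse(cv2.convexHull(np.c_[xs,ys].astype(np.float32)));b=plane(m,T,e[0],.082);print("bangle",e,b)
d=(V<60).astype(np.uint8);d[:,:300]=0;d[:135]=0;d[225:]=0;d[:,395:]=0
cs=max(cv2.findContours(d,0,2)[0],key=cv2.contourArea);print(cv2.minEnclosingCircle(cs))
ex=cs[:,0];
for nm,uv in(("skirt",(348,179)),("hinge",(212,58))):print(nm,plane(m,T,uv,.082 if nm=="skirt" else .101))
r=((H<8)|(H>172))&(S>150);r[150:]=0;r[:,230:]=0;ys,xs=np.nonzero(r);print("red",xs.mean(),ys.mean(),xs.min(),xs.max(),ys.min(),ys.max())
for ctr,a in(((.5351,-.1226),9.2),(P.mean(0),9.2)):
    a=np.radians(a);Rz=np.array([[np.cos(a),-np.sin(a)],[np.sin(a),np.cos(a)]])
    def W(x,y,z):return np.r_[ctr+Rz@[x,y],z]
    print(ctr,"bangle rel",Rz.T@(b[:2]-ctr))
    for nm,p in dict(skirt=W(-.045,-.072,.082),window=W(.01,.055,.075),hinge=W(.065,.055,.101),c1=W(.1,.13,.072),c2=W(.1,-.13,.072),c3=W(-.1,-.13,.072),c4=W(-.1,.13,.072)).items():print(nm,p,proj(m,T,p)[0])
    for th in(1.1,1.2,1.3):print(th,proj(m,T,W(.065-.1*np.cos(th),.055,.101+.1*np.sin(th)))[0])
E
```

```text
edges [0.192  0.2481 0.1919 0.2529] [[ 0.61    0.017 ]
 [ 0.6496 -0.2279]
 [ 0.4606 -0.2606]
 [ 0.4201 -0.011 ]]
bangle ((212.88650512695312, 157.6143035888672), (75.58368682861328, 78.344482421875), 132.88356018066406) [ 0.5052 -0.0648  0.082 ]
((343.0, 181.5), 38.3047981262207)
skirt [ 0.5056 -0.1969  0.082 ]
hinge [ 0.5934 -0.0565  0.101 ]
red 184.10134600158352 106.729216152019 165 203 82 130
(0.5351, -0.1226) bangle rel [-0.0202  0.0619]
skirt [ 0.5022 -0.2009  0.082 ] [351.2574 183.0213]
window [ 0.5362 -0.0667  0.075 ] [219.9702 125.1465]
hinge [ 0.5905 -0.0579  0.101 ] [213.1882  61.803 ]
c1 [0.613  0.0217 0.072 ] [136.299   26.7946]
c2 [ 0.6546 -0.2349  0.072 ] [418.4995  26.8636]
c3 [ 0.4572 -0.2669  0.072 ] [402.0658 232.9628]
c4 [ 0.4156 -0.0103  0.072 ] [153.0259 232.8988]
1.1 [192.8955 119.2892]
1.2 [190.7587 105.0315]
1.3 [188.8467  89.5335]
[ 0.5351 -0.1206] bangle rel [-0.0205  0.0599]
skirt [ 0.5021 -0.1989  0.082 ] [349.2606 182.7401]
window [ 0.5361 -0.0647  0.075 ] [217.9081 124.8623]
hinge [ 0.5904 -0.0559  0.101 ] [210.8912  61.4871]
c1 [0.613  0.0237 0.072 ] [134.1823  26.5316]
c2 [ 0.6546 -0.233   0.072 ] [416.4218  26.4945]
c3 [ 0.4571 -0.2649  0.072 ] [400.2277 232.7178]
c4 [ 0.4156 -0.0083  0.072 ] [151.1431 232.6425]
1.1 [189.8945 118.8816]
1.2 [187.6844 104.615 ]
1.3 [185.7071  89.1094]
```

>>> send_rows(
  targets="30 -16 0 0 255;60 -32 0 0 255;90 -48 0 0 255;119 -62 0 0 255;119 -62 0 0 255;119 -62 30 0 255;119 -62 60 0 255;119 -62 85 0 255;119 -62 103 0 255;119 -62 103 0 255;119 -62 103 0 255",
)

```text
time: 3.52
ee_pos: [0.6069, -0.0509, 0.1986]
tcp_rot: [180.0, -0.1, 9.2]
wrist_force: [-0.2, -0.2, 0.1]
opening: -0.0002
grasp_force: 0.0
```

```bash
python3 - <<'E'
from h import *
o=bot.get_obs();print(o["ee_pos"],o["opening"],o["wrist_force"])
m,T=pose("wrist");I=camera("wrist");S=camera("scene")[150:280,250:370]
cv2.imwrite("pics/w2.png",np.hstack([cv2.resize(I,(480,360)),cv2.resize(S,(320,360))]))
E
```

```text
[ 0.6069 -0.0509  0.1986] -0.00017664101397004938 [-0.2239 -0.177   0.0588]
```

View pics/w2.png

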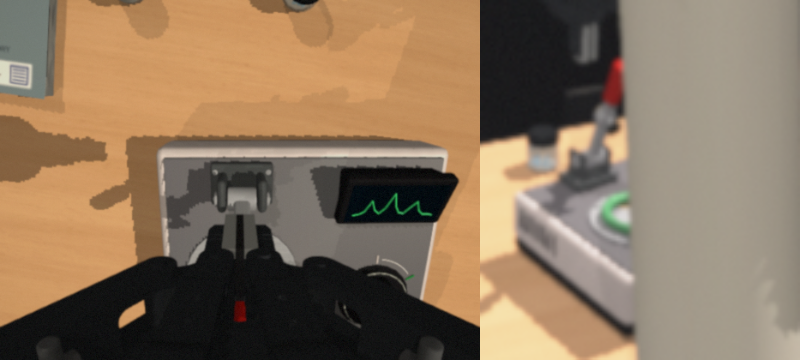

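>>> send_rows(
  targets="-10 0 0 0 255;-22 0 -1.5 0 255;-27 0 -1 0 255;-32 0 0.5 0 255;-37 0 2 0 255;-42 0 4 0 255;-51 0 8 0 255;-60 0 13 0 255;-68 0 19 0 255;-75 0 26 0 255;-82 0 33 0 255;-88 0 41 0 255;-93 0 50 0 255;-93 0 50 0 255",
)

```text
time: 5.38
ee_pos: [0.5145, -0.0652, 0.1462]
tcp_rot: [-180.0, 0.1, 9.2]
wrist_force: [-0.6, -0.2, 0.5]
opening: -0.0001
grasp_force: 0.0
```

```bash
python3 - <<'E'
from h import *
o=bot.get_obs();print(o["ee_pos"],o["opening"],o["wrist_force"],o["torque"])
I=camera("wrist");S=camera("top")[195:300,245:370]
cv2.imwrite("pics/w3.png",np.hstack([cv2.resize(I,(480,360)),cv2.resize(S,(320,269),interpolation=2)[:,:].copy() if 0 else cv2.resize(S,(320,360))]))
E
```

```text
[ 0.5145 -0.0652  0.1462] -0.00010094276910530396 [-0.5543 -0.1989  0.4929] [ 0.011  -0.0684 -0.0169]
```

View pics/w3.png

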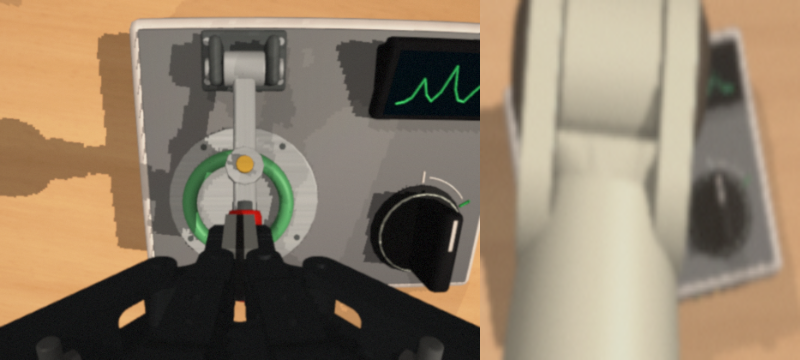

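The arm has followed the fingers down to about 0.4 rad. The fingers are centred on the red grip and the bangle has not moved. I'll continue.

>>> send_rows(
  targets="-2 0 4.5 0 255;-4 0 9 0 255;-6 0 14 0 255;-8 0 18.5 0 255;-9 0 23 0 255;-10 0 28 0 255;-11 0 31 0 255;-11 0 33 0 255;-11 0 34.5 0 255;-11 0 36 0 255;-11 0 36 0 255",
)

```text
time: 6.85
ee_pos: [0.5041, -0.067, 0.1111]
tcp_rot: [-180.0, 0.0, 9.2]
wrist_force: [-1.3, -0.3, 1.7]
opening: 0.0002
grasp_force: 1.1
```

>>> send_rows(
  targets="0 0 1 0 255;0 0 1.5 0 255;0 0 2 0 255;0 0 2 0 255",
)

```text
time: 7.35
ee_pos: [0.5041, -0.0671, 0.1098]
tcp_rot: [180.0, 0.0, 9.2]
wrist_force: [-6.3, -0.5, 8.0]
opening: 0.0002
grasp_force: 4.3
```

>>> send_rows(
  targets="0 0 0.5 0 255;0 0 1 0 255;0 0 1 0 255",
)

```text
time: 7.72
ee_pos: [0.5042, -0.0671, 0.1096]
tcp_rot: [180.0, -0.0, 9.2]
wrist_force: [-7.4, 0.5, 14.2]
opening: 0.0001
grasp_force: 7.2
```

>>> send_rows(
  targets="0 0 0.5 0 255;0 0 1 0 255;0 0 1 0 255",
)

```text
time: 8.1
ee_pos: [0.5042, -0.0672, 0.1093]
tcp_rot: [180.0, -0.1, 9.2]
wrist_force: [-10.4, -0.6, 20.5]
opening: 0.0
grasp_force: 10.2
```

>>> send_rows(
  targets="0 0 -10 0 255;0 0 -40 0 255;0 0 -80 0 255;0 0 -120 -10 255;-5 30 -140 -20 0;-10 60 -140 -30 0;-15 90 -140 -40 0;-21 127 -140 -50 0;-21 127 -140 -60 0;-21 127 -140 -70 0;-21 127 -140 -80 0;-21 127 -140 -90 0;-21 127 -140 -100 0;-21 127 -140 -110 0;-21 127 -140 -120 0;-21 127 -140 -130 0;-21 127 -140 -140 0;-21 127 -140 -150 0;-21 127 -140 -160 0;-21 127 -140 -170 0",
)

```text
time: 10.6
ee_pos: [0.5044, -0.1957, 0.247]
tcp_rot: [180.0, -0.0, 179.6]
wrist_force: [-0.0, 0.5, 0.2]
opening: 0.0854
grasp_force: 0.0
```

>>> send_rows(
  targets="0 0 0 -10 0;0 0 0 -10 0;0 0 0 -10 0",
)

```text
time: 10.98
ee_pos: [0.5042, -0.1957, 0.2471]
tcp_rot: [180.0, -0.0, -171.0]
wrist_force: [0.2, 0.2, -0.1]
opening: 0.0855
grasp_force: 0.0
```

```bash
python3 - <<'E'
from h import *
o=bot.get_obs();print(o["ee_pos"],o["tcp_rot"],o["q"])
m,T=pose("wrist");I=camera("wrist");cv2.imwrite("pics/w4.png",I);np.save("Tw4.npy",T)
cv2.imwrite("pics/t4.png",camera("top"))
for n,p in(("knobtop",(.503,-.1963,.114)),("skirt",(.503,-.1963,.082)),("hinge",(.5914,-.0533,.101)),("grip",(.5914-.0987,-.0533-.016,.110))):print(n,proj(m,T,p))
E
```

```text
[ 0.5042 -0.1957  0.2471] [ 179.9895   -0.0031 -170.9735] [-21.2167   4.104   10.9178  96.8217   0.0075 -30.2431]
knobtop [[277.4102 194.685 ]]
skirt [[277.6214 185.9148]]
hinge [[423.9288 314.4394]]
grip [[441.3604 206.0573]]
```

View pics/w4.png

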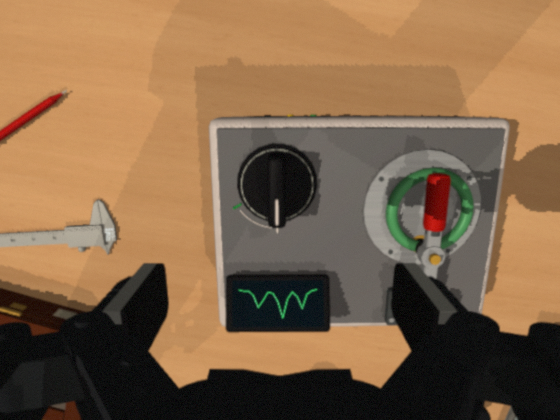

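Wrist view: the clamp is shut over the bangle, with the red grip at (437,203). The switch bar is centred at (277,190) and at home. I'll shift 2.5 mm along the tool's x axis, descend and grip.

>>> send_rows(
  targets="2.5 0 30 0 0;2.5 0 60 0 0;2.5 0 90 0 0;2.5 0 120 0 0;2.5 0 140 0 0;2.5 0 150 0 0;2.5 0 158 0 0;2.5 0 158 0 0;2.5 0 158 0 100;2.5 0 158 0 180;2.5 0 158 0 255;2.5 0 158 0 255;2.5 0 158 0 255;2.5 0 158 0 255;2.5 0 158 0 255",
  newtons=40,
)

```text
time: 12.95
ee_pos: [0.502, -0.198, 0.0898]
tcp_rot: [-179.8, 0.0, -170.8]
wrist_force: [0.8, -9.8, 0.3]
opening: 0.0135
grasp_force: 44.6
```

>>> send_rows(
  targets="0 -1.5 0 0 255;0 -1.8 0 5 255;0 -1.8 0 11 255;0 -1.8 0 17 255;0 -1.8 0 23 255;0 -1.8 0 29 255;0 -1.8 0 35 255;0 -1.8 0 41 255;0 -1.8 0 47 255;0 -1.8 0 52 255;0 -1.8 0 56 255;0 -1.8 0 56 255",
)

```text
time: 14.45
ee_pos: [0.5026, -0.1972, 0.0898]
tcp_rot: [179.9, 0.0, 133.3]
wrist_force: [2.7, 4.7, 4.1]
opening: 0.0131
grasp_force: 45.1
```

```bash
python3 - <<'E'
from h import *
o=bot.get_obs();print(o["torque"],o["wrist_force"],o["tcp_rot"],o["joint_efforts"],o["opening"])
E
```

```text
[ 1.2122 -0.7363  0.1155] [2.7268 4.669  4.081 ] [179.8807   0.0161 133.3156] [ -3.1222 -47.776   44.165    0.3583  -1.7945   0.7054] 0.013115102591506039
```

>>> send_rows(
  targets="0 0 0 2 255;0 0 0 4 255;0 0 0 5 255;0 0 0 5 255",
)

```text
time: 14.95
ee_pos: [0.5027, -0.1972, 0.0899]
tcp_rot: [179.9, 0.0, 128.4]
wrist_force: [2.6, 5.3, 3.6]
opening: 0.0131
grasp_force: 45.2
```

```bash
python3 - <<'E'
from h import *
o=bot.get_obs();print(o["torque"],o["tcp_rot"],o["joint_efforts"][5],o["opening"])
E
```

```text
[ 1.2469 -0.8766  0.2964] [179.8712   0.0154 128.4008] 0.4364375118166208 0.013070039498403916
```

>>> send_rows(
  targets="0 0 0 1 255;0 0 0 2 255;0 0 0 3 255;0 0 0 3 255",
)

```text
time: 15.45
ee_pos: [0.5027, -0.1973, 0.0899]
tcp_rot: [179.9, 0.0, 125.5]
wrist_force: [3.0, 3.8, 4.1]
opening: 0.0133
grasp_force: 51.5
```

```bash
python3 - <<'E'
from h import *
o=bot.get_obs();print(o["torque"],o["tcp_rot"],o["joint_efforts"][5],o["opening"])
I=camera("wrist");S=camera("top")[195:300,245:370]
cv2.imwrite("pics/w5.png",np.hstack([cv2.resize(I,(480,360)),cv2.resize(S,(320,360))]))
E
```

```text
[ 0.9287 -0.809   1.1039] [179.8866   0.0268 125.4662] 1.2049543485045433 0.013286331734345064
```

View pics/w5.png

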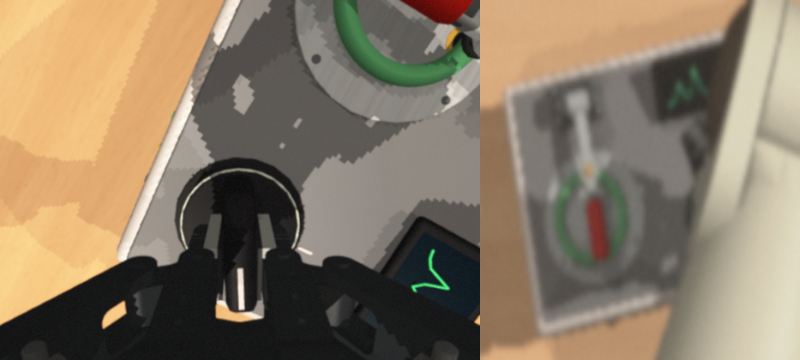

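Torque jumped to 1.1 N·m, so the switch is at its stop. Release, wait, then rise.

>>> send_rows(
  targets="0 0 0 0 0;0 0 0 0 0;0 0 0 0 0;0 0 0 0 0;0 0 0 0 0;0 0 0 0 0;0 0 -10 0 0;0 0 -30 0 0;0 0 -60 0 0;0 0 -100 0 0;0 0 -140 0 0;0 0 -160 0 0;0 0 -160 0 0;0 0 -160 0 0",
)

```text
time: 17.3
ee_pos: [0.5017, -0.1978, 0.2484]
tcp_rot: [-180.0, -0.0, 125.2]
wrist_force: [-1.0, -0.4, -0.6]
opening: 0.0854
grasp_force: 0.0
```

```bash
python3 - <<'E'
from h import *
I=camera("wrist");S=camera("top")[195:300,245:370]
o=bot.get_obs();print(o["wrist_force"],o["ee_pos"])
cv2.imwrite("pics/w6.png",np.hstack([cv2.resize(I,(480,360)),cv2.resize(S,(320,360))]))
E
```

```text
[-0.2202  0.7404  0.3373] [ 0.5016 -0.1977  0.2481]
```

View pics/w6.png

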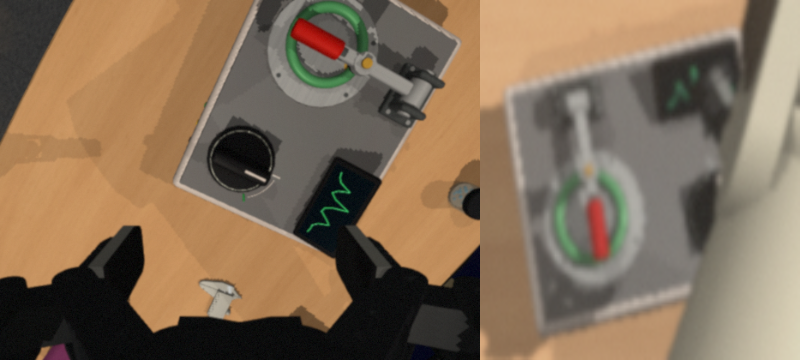

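The switch bar is parallel to the tester's side again, so it is home. The clamp is down over the bangle, and the robot is clear of everything.

```bash
python3 -c "
from workcell import ticket;print(ticket.job_done())"
```

```text
the job is handed in; nothing more can be done
None
```

The job is handed in: the clamp is shut on the bangle, and the start switch was turned to its stop, released, and sprang back home, with nothing seen out of place in the views I checked.

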